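# Switch the ball sorter over to the other tray

### The job

The sorter's left tray has its share of brass balls. With a fingertip press the seesaw gate's raised right-hand pad until the gate has rocked fully over to the right chute, and only then push the feed ramp's stop fully aside by its upright plate, so that the three waiting balls run down into the right-hand tray (left and right as seen from the robot). Grasp and lift nothing, do not touch the balls, and leave the balls in the left tray and everything else on the bench where they are.

Things in the scene. Friction and masses are not known exactly. Their poses are not given: they have to be found in the camera images.
- sorter: Bench-top ball sorter, fixed to the table; origin on the table surface, under the gate's pivot. +x points away from the robot along the feed ramp, +y to the left tray, z up; turned by up to 20 degrees. A T-shaped wooden base 10 mm thick carries the gate; on each side of it a chute (95 to 150 mm from the centre, up to 80 mm high) slopes down into a white tray.
- ramp_foot (a point): Middle of the lower front edge of the feed ramp's floor, 18 mm behind the sorter's centre, 102 mm above the table. The aluminium ramp, 32 mm wide with side walls 16 mm high, rises from here to the back (+x) at 7 degrees for 142 mm. Three brass balls wait on it behind the stop.
- gate (a joint): Seesaw gate: brass trough 180 mm long (along the sorter's y), 32 mm wide, on a pivot 80 mm above the table at the sorter's centre; front wall 32 mm above the pivot. 0 is level, positive: left end low (feeds the left chute), negative: right end low (feeds the right chute); end stops at +0.28 and -0.28 rad. Pivot friction about 0.06 N m, no spring: it stays where it is left.
- pad_left (a point): Centre of the top face of the gate's left thumb pad, a flat brass plate 42 x 32 x 4 mm (x, y, z) on the front of the trough, 72 mm left of the pivot and 40 mm in front of it. It moves with the gate: 86 mm above the table when level, 106 mm at its highest, 66 mm at its lowest. Free above, in front and beneath.
- pad_right (a point): The same for the right thumb pad, 72 mm right of the pivot; raised at the start. Pressing it down with about 1 N rocks the gate.
- stop (a joint): Sliding stop: a steel blade hanging across the feed ramp, 30 mm behind the sorter's centre, on an 8 mm rod along y, 138 mm above the table. 0 is shut; it grows as the stop slides to the sorter's right (-y), up to its end stop at 0.042 m. Friction about 1.5 N, no spring: it stays where it is left.
- push_plate (a point): Middle of the top edge, on the outer (left, +y) face, of the stop's upright push plate, 172 mm above the table; 30 mm behind and, when shut, 81 mm left of the sorter's centre. The steel plate is 36 mm wide (x), 6 mm thick (y), 50 mm tall (122 to 172 mm above the table). Pushing this face to the sorter's right opens the stop. Free space to its left.
- tray_left (a point): Centre of the inner floor of the left white tray, 6 mm above the table, 192.5 mm left of the sorter's centre. Inside 86 mm (x) by 99 mm (y), walls 50 mm high (30 mm under the chute). Axes as the sorter's. Two balls already lie in it.
- tray_right (a point): The same for the right tray, 192.5 mm right of the sorter's centre; empty at the start.
- ball1: Brass ball 1 of the three waiting on the feed ramp (the first, against the stop); 20 mm diameter, about 35 g; origin at its centre.
- ball2: Brass ball 2 of the three waiting on the feed ramp (behind the one before); 20 mm diameter, about 35 g; origin at its centre.
- ball3: Brass ball 3 of the three waiting on the feed ramp (behind the one before); 20 mm diameter, about 35 g; origin at its centre.
- done1: Brass ball already lying in the left tray; 20 mm diameter, origin at its centre.
- done2: Brass ball already lying in the left tray; 20 mm diameter, origin at its centre.
- oil_bottle: Small amber oil bottle, 36 mm diameter, 70 mm tall, standing behind and to the left of the gate, origin under its base. Bystander.
- movement: Brass skeleton movement, two plates on four pillars, 60 x 85 x 42 mm, behind the right chute, origin under its centre. Bystander.
- tweezers: Steel tweezers 135 mm long, 5 mm high, lying in front of the gate, origin under the middle. Bystander.
- screwdriver: Small screwdriver 130 mm long lying in front of the right chute, origin under its middle. Bystander.
- loupe: Black eyepiece tube, 36 mm diameter, 28 mm tall, standing in front of the gate to the left, origin under its centre. Bystander.

How it is judged (in metres and radians):
On the way, in this order (a step that is already met when the one before it is completed fails the run):
1. the gate is rocked over to the right (below -0.24 rad) while the stop is still shut (value of joint gate below -0.24 rad and value of joint stop below 0.008 m), for 0.2 s.
2. the stop is pushed aside (more than 30 mm) with the gate still over to the right (value of joint stop above 0.03 m and value of joint gate below -0.24 rad), for 0.1 s.
At the end, for the whole second after the job is handed in: The gate leans fully to the right (below -0.24 rad), the stop is open by more than 30 mm, all three balls from the ramp lie in the right tray and the two others still lie in the left tray (each centre within the tray's walls and less than 30 mm above its floor) (all of step 2 and x of ball1 in the frame of tray_right between -0.045 and 0.045 m and y of ball1 in the frame of tray_right between -0.052 and 0.052 m and z of ball1 in the frame of tray_right between 0 and 0.03 m and x of ball2 in the frame of tray_right between -0.045 and 0.045 m and y of ball2 in the frame of tray_right between -0.052 and 0.052 m and z of ball2 in the frame of tray_right between 0 and 0.03 m and x of ball3 in the frame of tray_right between -0.045 and 0.045 m and y of ball3 in the frame of tray_right between -0.052 and 0.052 m and z of ball3 in the frame of tray_right between 0 and 0.03 m and x of done1 in the frame of tray_left between -0.045 and 0.045 m and y of done1 in the frame of tray_left between -0.052 and 0.052 m and z of done1 in the frame of tray_left between 0 and 0.03 m and x of done2 in the frame of tray_left between -0.045 and 0.045 m and y of done2 in the frame of tray_left between -0.052 and 0.052 m and z of done2 in the frame of tray_left between 0 and 0.03 m); the robot touches nothing.
It fails at once if a ball is touched by the arm or the fingers (contact force between any of the arm, the fingers and ball1 above 1 N or contact force between any of the arm, the fingers and ball2 above 1 N or contact force between any of the arm, the fingers and ball3 above 1 N or contact force between any of the arm, the fingers and done1 above 1 N or contact force between any of the arm, the fingers and done2 above 1 N).
It fails at once if a ball is lifted (height (world z) of any of ball1, ball2, ball3 above 0.15 m or height (world z) of any of done1, done2 above 0.06 m).
It fails at once if something else on the bench is shifted by more than 20 mm or lifted (distance of any of oil_bottle, movement, tweezers, screwdriver, loupe from where it was at the start of the episode above 0.02 m).
It also fails if it takes over 38 s, if anything falls off the work surface, if the arm or the gripper's body presses on something with over 40 N, if the wrist force passes 120 N, or if a joint passes its speed limit or range.

### The arm

A 6-joint arm with a two-finger parallel gripper is mounted at the origin on the work surface. World frame = base frame: x ahead of the robot, y to its left, z up, the work surface at z = 0. Lengths are in mm, angles in degrees, forces in N, time in s.
With the tool pointing down it reaches from about 250 to 725 mm from the base axis. Payload 4 kg.
Tool frame: the origin (TCP) lies at the centre of the arm's flange, where the gripper is bolted on; the fingertips stand 173 mm ahead of it and the grasp point (between the pads) lies 155 mm ahead of it; y points along the fingers, z is the direction in which the jaws open and shut, and the axes are right-handed (so a half turn about y gives the same grasp; the last joint's range is limited). The gripper opens to 85 mm and grips with 20 to 120 N. Pads are 22 mm wide; open, the fingers measure 114 mm over their backs; the gripper's body (76 mm by 85 mm) begins 54 mm behind the grasp point. The pads swing forward as they close: fully open they stand 13 mm farther back than shut.
Start: joints at [69.901, 13.785, 0.286, 76.501, 0, 90], TCP at [171.823, 469.55, 404.706] pointing down, gripper open.
Joint ranges: [-155.79, 155.79], [-60.16, 107.12], [-62.33, 73.08], [-114, 123.19], [-81.49, 82.49], [-180, 180]. Speed limits (degrees/s): [159.86, 159.86, 180, 180, 180, 180].

### API

Orientations are given as a 3x3 rotation matrix whose columns are the frame's x, y, z axes.
In Python, from cell import arm, sensors, cams, hand_in gives the robot as it stands. The module is installed in compiled form; this text tells all that it offers. Calls block until the motion is done:
- arm.movep(position, orientation): joint-space move of the TCP to a pose.
- arm.servo_line(position, frame=None, vel=150, guard=None): straight line of the TCP; frame=None keeps the orientation; vel is the mean speed in mm/s. With guard (N) it stops when the force on the tool has changed by that much, and returns True; else False.
- arm.goto_joints(angles): joint-space move.
- arm.ungrasp() and arm.gripper_close(force=None): open the fingers fully, or close them until they stop; force is the grip in N (None keeps the last).
- arm.hold(seconds).
- arm.inverse_kinematics(position, orientation): joint angles nearest the present ones, or None.
- sensors.read_state(): the state.
- cams.capture(name): name is "scene" or "side" or "wrist"; returns (picture, depth): 420x560x3 uint8, red, green, blue; 420x560 float32, mm along the optical axis (not along the pixel's ray), 0 where there is no reading.
- cams.camera_info(name): a dict with "camera_matrix" (3x3 intrinsics, pixels), "view" (4x4, takes a point from world to camera coordinates). Camera axes: x right, y up, looking along -z (the intrinsics and any distortion apply to the point x, -y, -z); pixel columns grow to the right and rows downward; lengths in mm; the calibration is good to about 2 mm. A picture is of the moment at which its call begins: read the wrist's pose just before it. camera_info takes no time and is no camera call; for the wrist camera it gives the pose at the moment of the call.
A pose or a line that the arm cannot do raises arm.MotionError and nothing moves.
- hand_in(): hands the job in, once; it reports no verdict.
The state is a dict: "t": time; "joint_pos": joint angles; "joint_vel": joint speeds; "joint_efforts": joint torques, N m; "ee_pos": TCP position; "ee_rot": TCP orientation; "ft_force": force on the tool from outside, world axes, zero at the start; "torque": the same for the moment, N m; "grip_width": finger opening in mm.
Only numpy, scipy, OpenCV 4.12 (cv2) and the standard library are available. Lean on these libraries where they do the work, as an engineer would, in place of code of your own. Each camera call takes 0.05 s, during which the arm holds its last target.

## Working session

There is one attempt and no reset: what is moved stays moved. The work goes in short steps, each a Python script; the robot and the scene stay as the last script left them, time stands still between calls to the robot, and variables do not carry over. Pictures are saved under pics/ and viewed, and the job is handed in when it is done.

```bash
mkdir -p pics; ls
python3 - <<'E'
from cell import arm,sensors,cams
import cv2,numpy as np
s=sensors.read_state();print(s['t'],s['ee_pos'],s['ee_rot'],s['grip_width'])
for n in('scene','side'):
    p,d=cams.capture(n);cv2.imwrite(f'pics/{n}0.png',p[:,:,::-1]);np.save(f'pics/{n}0.npy',d)
    i=cams.camera_info(n);print(n,i)
    np.savez(f'pics/{n}0i.npz',K=i['camera_matrix'],V=i['view'])
E
```

```text
pics
0.0 [171.7098687  469.28963646 403.81749835] [[ 9.39109912e-01 -7.25585732e-04  3.43616134e-01]
 [-3.43616900e-01 -1.98785851e-03  9.39107808e-01]
 [ 1.65703168e-06 -9.99997761e-01 -2.11614115e-03]] 85.38661215043427
scene {'camera_matrix': array([[542.88180125,   0.        , 273.73861412],
       [  0.        , 542.88180125, 208.39579605],
       [  0.        ,   0.        ,   1.        ]]), 'view': array([[ 2.00892639e-01,  9.79425268e-01,  1.91909328e-02,
        -1.51531458e+02],
       [-5.64186715e-01,  9.96624023e-02,  8.19610124e-01,
         2.19132118e+02],
       [ 8.00834251e-01, -1.75480910e-01,  5.72600168e-01,
        -1.57955036e+03],
       [ 0.00000000e+00,  0.00000000e+00,  0.00000000e+00,
         1.00000000e+00]])}
side {'camera_matrix': array([[418.67980038,   0.        , 272.59837147],
       [  0.        , 418.67980038, 212.14302416],
       [  0.        ,   0.        ,   1.        ]]), 'view': array([[-9.45771465e-01, -3.24796620e-01, -4.84685231e-03,
         5.52152480e+02],
       [ 2.48429354e-01, -7.32850779e-01,  6.33413444e-01,
        -1.91457101e+02],
       [-2.09282565e-01,  5.97860261e-01,  7.73798370e-01,
        -8.08112593e+02],
       [ 0.00000000e+00,  0.00000000e+00,  0.00000000e+00,
         1.00000000e+00]])}
```

View pics/scene0.png

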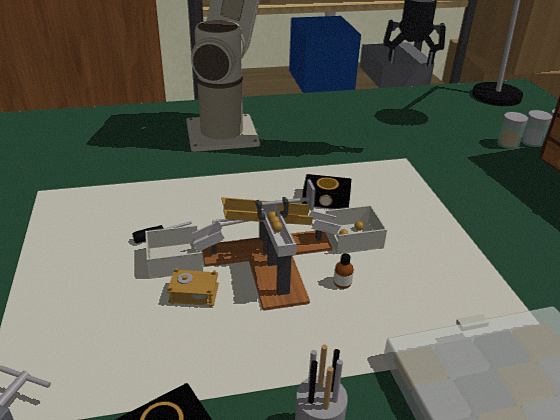

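View pics/side0.png

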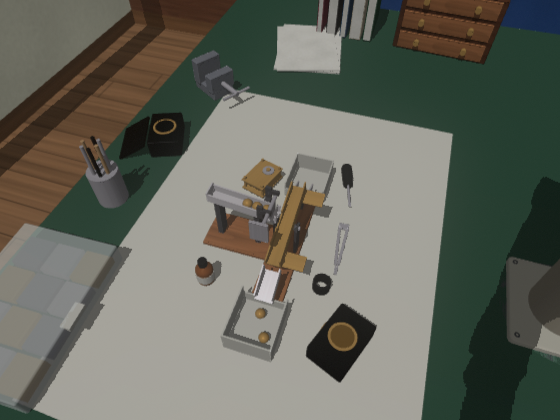

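```bash
cat > h.py <<'E'
import numpy as np,cv2
def load(n):
    z=np.load(f'pics/{n}i.npz');return z['K'],z['V'],np.load(f'pics/{n}.npy')
def cloud(n):
    K,V,d=load(n);v,u=np.mgrid[0:420,0:560]
    c=np.stack([(u-K[0,2])/K[0,0]*d,-(v-K[1,2])/K[1,1]*d,-d],-1)
    return (c-V[:3,3])@V[:3,:3]
def proj(n,P):
    K,V,_=load(n);c=V[:3,:3]@np.asarray(P,float)+V[:3,3]
    return K[0,0]*c[0]/-c[2]+K[0,2],K[1,1]*-c[1]/-c[2]+K[1,2]
E
python3 - <<'E'
import cv2
p=cv2.imread('pics/side0.png');cv2.imwrite('pics/sc1.png',cv2.resize(p[145:365,190:390],None,fx=2.7,fy=2.7,interpolation=2))
p=cv2.imread('pics/scene0.png');cv2.imwrite('pics/sc2.png',cv2.resize(p[165:315,125:395],None,fx=2.9,fy=2.9,interpolation=2))
from h import *
C=cloud('side0');
h=C[...,2]
for u,v in[(260,313),(232,292),(264,337),(290,355),(245,260),(320,160),(340,330),(322,285),(205,270),(300,262),(258,230)]:print(u,v,C[v,u].round(1))
E
```

```text
260 313 [540.2 199.4  22.9]
232 292 [ 6.132e+02  1.646e+02 -3.000e-01]
264 337 [516.8 242.2  26.1]
290 355 [465.1 249.    0.7]
245 260 [ 6.162e+02  8.560e+01 -2.000e-01]
320 160 [ 535.2 -211.6   46.3]
340 330 [391.1 194.6  46. ]
322 285 [4.468e+02 9.140e+01 2.000e-01]
205 270 [667.7 160.2  47.9]
300 262 [494.6  97.9  71.6]
258 230 [572.7 109.8 154.7]
```

View pics/sc1.png

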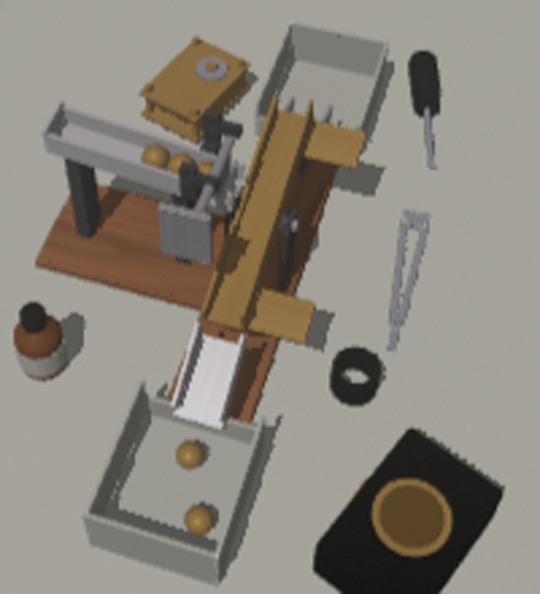

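View pics/sc2.png

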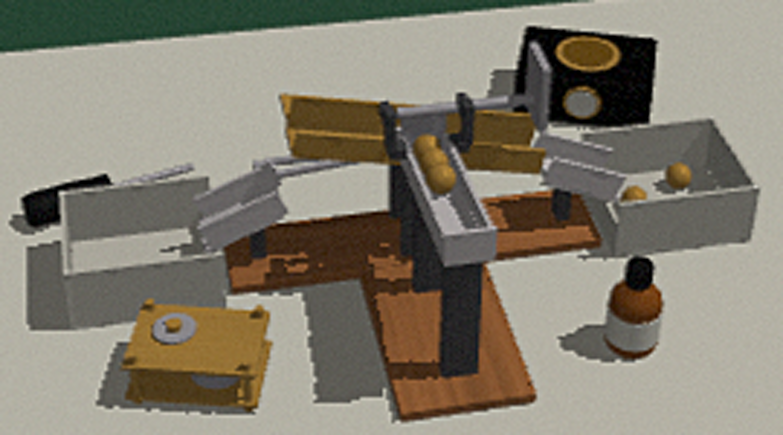

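Run:
```python
from h import *
C=cloud('side0')
def q(a,b):  # crop coords
    u=190+a/2.7;v=145+b/2.7;return C[int(round(v)),int(round(u))].round(1)
print('Rpad',[q(a,b) for a,b in((320,140),(335,145),(350,150),(335,132),(330,158))])
print('Lpad',[q(a,b) for a,b in((268,305),(283,315),(298,325),(300,308),(270,322))])
print('plate',[q(a,b) for a,b in((170,220),(187,235),(205,225),(170,245),(205,255))])
print('ramp',[q(a,b) for a,b in((75,125),(100,140),(130,150))])
# segment by height: tray-wall top pixels
m=(C[...,2]>52)&(C[...,2]<180)&(C[...,0]>350)&(C[...,0]<750)&(abs(C[...,1])<350)
P=C[m];print(len(P))
# plate: points z>125, big y face
```

```text
Rpad [array([518.1, -41.5, 100.4]), array([506.7, -38.3, 101.7]), array([494. , -39. ,  99.4]), array([510.3, -51.3, 102. ]), array([507.9, -28.6,  96.2])]
Lpad [array([517.6,  94.7,  69.4]), array([504. ,  99.6,  69.4]), array([493.2, 102.3,  68.3]), array([494.8,  90.7,  71.5]), array([511.8, 106.4,  68.4])]
plate [array([582. , 109.5, 162.1]), array([570.7, 110.5, 150.5]), array([557.9, 108.4, 165.1]), array([583.1, 109.9, 132.1]), array([557.6, 110.9, 135.5])]
ramp [array([694.7,  17.4, 117.9]), array([671.9,  24.9, 115.7]), array([648.8,  23.8, 110.7])]
4741
```

```bash
cat > fit.py <<'E'
from h import *
from scipy.optimize import least_squares
def boxes(g,t=4):
    B=[]
    I=np.eye(3);c,s=np.cos(g),np.sin(g)
    # positive: left end (+y) low => rotate about -x
    Rg=np.array([[1,0,0],[0,c,s],[0,-s,c]])
    for y in(72,-72): B.append((Rg@[-40,y,4]+[0,0,80],Rg,[21,16,2]))
    B.append((np.array([30,78,147]),I,[18,3,25]))
    for sg in(1,-1):
        B.append((np.array([43+t/2,sg*192.5,25]),I,[t/2,49.5,25]));B.append((np.array([-43-t/2,sg*192.5,25]),I,[t/2,49.5,25]))
        B.append((np.array([0,sg*(242+t/2),25]),I,[43,t/2,25]))
        B.append((np.array([0,sg*192.5,3]),I,[43,49.5,3]))
    return B
def sdf(p,B):
    o=[]
    for c,R,h in B:
        q=abs((p-c)@R)-h
        o.append(np.linalg.norm(np.maximum(q,0),axis=1)+np.minimum(q.max(1),0))
    return np.min(o,0)
def tol(P,x):
    c,s=np.cos(x[2]),np.sin(x[2]);d=P-[x[0],x[1],0]
    return np.c_[c*d[:,0]+s*d[:,1],-s*d[:,0]+c*d[:,1],d[:,2]-x[3]]
def fit(names,x0=(545,30,0.02,0),g=.28,t=4,win=(15,8,6)):
    P=np.vstack([cloud(n)[load(n)[2]>0] for n in names]);P=P[(P[:,2]>4)&(P[:,2]<185)&(P[:,0]>350)&(P[:,0]<750)&(abs(P[:,1])<350)]
    B=boxes(g,t);x=np.array(x0,float)
    for w in win:
      for _ in range(3):
        D=abs(sdf(tol(P,x),B));S=P[D<w]
        x=least_squares(lambda x:sdf(tol(S,x),B),x,loss='soft_l1',f_scale=1.5).x
    r=sdf(tol(S,x),B);print(names,len(S),x[:2].round(1),np.degrees(x[2]).round(2),x[3].round(2),'rms',r.std().round(2))
    return x
if __name__=='__main__':
    for n in(['side0'],['scene0'],['side0','scene0']):x=fit(n)
    for t in(3,5):fit(['side0','scene0'],t=t)
E
python3 fit.py
```

```text
['side0'] 4790 [545.2  30.3] 1.01 -0.16 rms 1.56
['scene0'] 4594 [547.   26.9] 1.04 6.07 rms 1.52
['side0', 'scene0'] 9267 [545.6  27.8] 1.07 -0.01 rms 1.47
['side0', 'scene0'] 9265 [545.5  28.2] 1.08 0.0 rms 1.39
['side0', 'scene0'] 9273 [546.1  27.6] 1.16 -0.04 rms 1.59
```

```bash
cat > geo.py <<'E'
import numpy as np
O=np.array([545.5,28.7]);a=np.radians(1.05);c,s=np.cos(a),np.sin(a)
def W(x,y,ztip):return [O[0]+c*x-s*y,O[1]+s*x+c*y,ztip+173]
R=np.array([[0,0,1.],[-1,0,0],[0,-1,0]])
R=np.array([[c,-s,0],[s,c,0],[0,0,1]])@R
E
python3 - <<'E'
from cell import arm,sensors,cams
from geo import *
import cv2
for p in(W(-44,-72,240),W(-44,-72,66),W(34,105,240),W(34,110,146),W(34,48,146)):print(np.round(p),np.round(arm.inverse_kinematics(p,R),1))
arm.gripper_close()
arm.movep(W(-44,-72,240),R)
s=sensors.read_state();print(s['t'],s['ee_pos'],s['grip_width'],s['ft_force'])
arm.servo_line(W(-44,-72,135),vel=120)
s=sensors.read_state();print(s['t'],s['ee_pos'],s['ft_force'])
for n in('side','wrist'):
    p,d=cams.capture(n);cv2.imwrite(f'pics/{n}1.png',p[:,:,::-1])
    if n=='side':cv2.imwrite('pics/side1c.png',cv2.resize(p[105:365,190:430,::-1],None,fx=2.3,fy=2.3,interpolation=2))
E
```

```text
[503. -44. 413.] [-5.  14.1  2.  77.8  0.  83.9]
[503. -44. 239.] [ -5.   22.1 -14.5  53.4   0.   83.9]
[578. 134. 413.] [ 13.1  24.4  16.6  82.2   0.  102. ]
[577. 139. 319.] [ 13.6  27.1   6.6  69.5   0.  102.5]
[579.  77. 319.] [ 7.6 25.9  4.8 68.8  0.  96.6]
3.05 [502.85774109 -43.30242863 412.98303899] 0.23441638561332678 [-0.20734792  0.30480468  0.05683949]
4.075 [503.21514086 -44.00646556 308.70095296] [ 0.19781005 -0.72809276  0.04452482]
```

View pics/side1c.png

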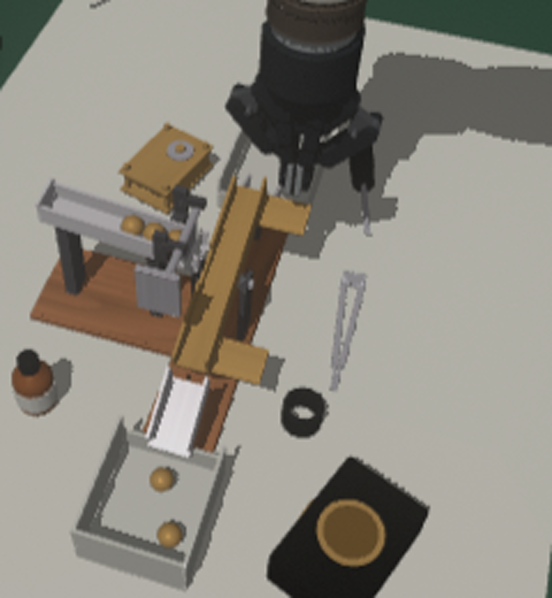

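View pics/wrist1.png

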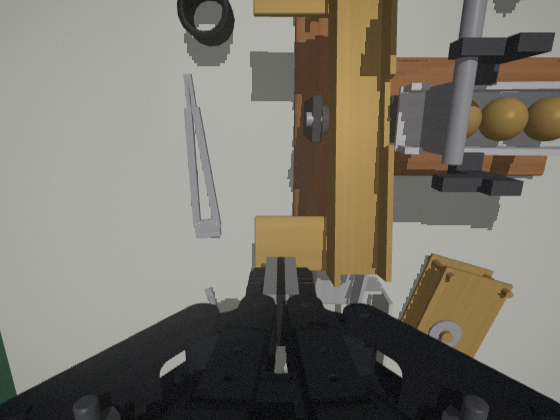

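Run:
```python
from cell import arm,sensors,cams
from geo import *
import cv2
g=arm.servo_line(W(-44,-72,112),vel=60,guard=12)
s=sensors.read_state();print(g,s['t'],s['ee_pos'],s['ft_force'])
if not g:
    g=arm.servo_line(W(-44,-72,62),vel=30,guard=12)
    s=sensors.read_state();print(g,s['t'],s['ee_pos'],s['ft_force'])
n='side'
p,d=cams.capture(n);np.save('pics/side2.npy',d);cv2.imwrite('pics/side2c.png',cv2.resize(p[105:365,190:430,::-1],None,fx=2.3,fy=2.3,interpolation=2))
i=cams.camera_info(n);np.savez('pics/side2i.npz',K=i['camera_matrix'],V=i['view'])
```

```text
False 4.7083 [502.66973555 -44.0661581  284.47924838] [0.09702666 0.52179652 0.32896232]
True 6.0417 [502.94820897 -44.22434522 241.07787472] [-1.2538621  -1.05630372  5.75624515]
```

View pics/side2c.png

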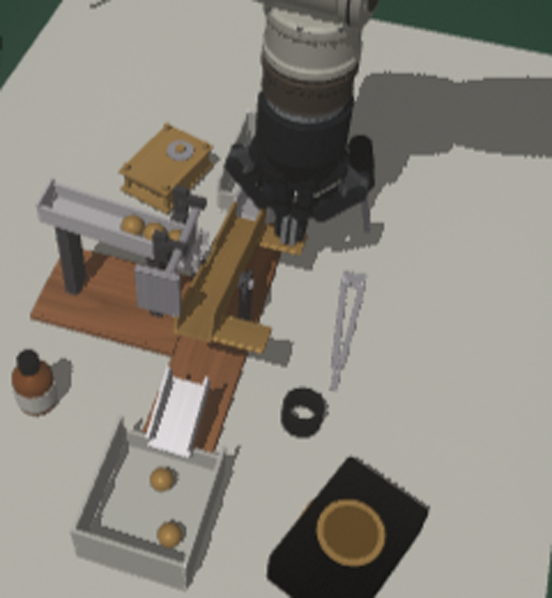

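The gate has rocked: the left pad at (240,335) is up and the tip stopped at z≈68. I'll retract and check the angle.

Run:
```python
from cell import arm,sensors,cams
from geo import *
import cv2
arm.hold(0.2)
arm.servo_line(W(-44,-72,240),vel=170)
arm.movep(W(32,118,240),R)
arm.servo_line(W(32,118,148),vel=120)
s=sensors.read_state();print(s['t'],s['ee_pos'],s['ft_force'])
for n in('side','scene','wrist'):
    p,d=cams.capture(n);np.save(f'pics/{n}3.npy',d);q=p[:,:,::-1]
    i=cams.camera_info(n);np.savez(f'pics/{n}3i.npz',K=i['camera_matrix'],V=i['view'])
    q={'side':q[105:365,190:430],'scene':q[125:315,125:395],'wrist':q}[n]
    cv2.imwrite(f'pics/{n}3c.png',cv2.resize(q,None,fx=1 if n=='wrist' else 2.3,fy=1 if n=='wrist' else 2.3,interpolation=2))
from h import *
from fit import boxes,tol
# gate angle from front-left pad area & right pad in scene/side cloud
for n in('side3',):
    L=tol(cloud(n).reshape(-1,3),[545.5,28.7,a,0])
    for y0 in(72,-72):
        m=(abs(L[:,0]+45)<10)&(abs(L[:,1]-y0)<8)&(L[:,2]>50)&(L[:,2]<115);print(y0,m.sum(),np.median(L[m],0) if m.any() else'')
```

```text
9.2083 [575.65634086 146.91779844 321.97122568] [0.46858376 0.21179419 0.72713043]
72 64 [-45.21685438  72.61725626 106.42238958]
-72 42 [-44.62010536 -72.41332659  64.62265946]
```

View pics/side3c.png

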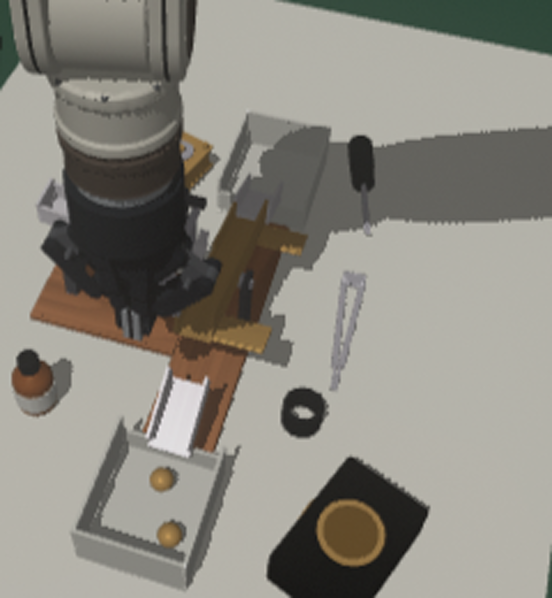

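View pics/scene3c.png

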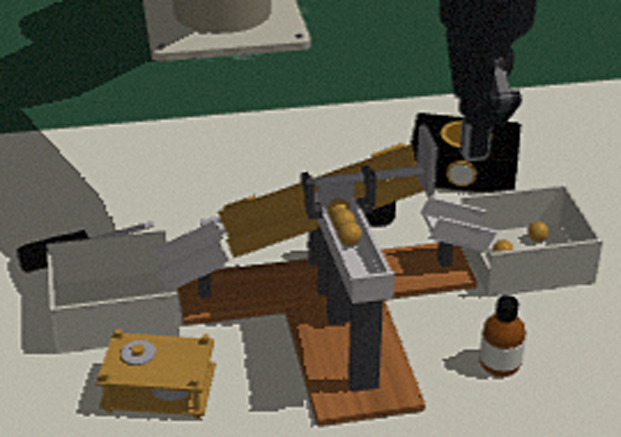

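View pics/wrist3c.png

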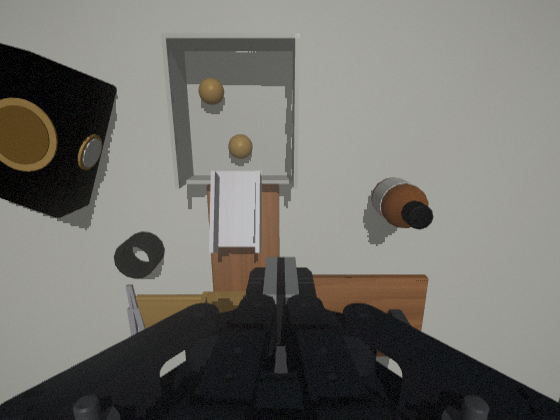

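Gate is fully over (pads measured at 106 and 65 mm), and the fingertip stands left of the plate. Now the push.

Run:
```python
from cell import arm,sensors,cams
from geo import *
import cv2
g=arm.servo_line(W(32,96,148),vel=80,guard=15)
g=arm.servo_line(W(32,45,148),vel=50,guard=15)
s=sensors.read_state();print(g,s['t'],s['ee_pos'],s['ft_force'],'local y',s['ee_pos'][1]-O[1]-s_ if 0 else s['ee_pos'][1]-O[1])
for k in range(2):
  for n in('scene','side'):
    p,d=cams.capture(n);np.save(f'pics/{n}4{k}.npy',d);q=p[:,:,::-1]
    q={'side':q[105:365,190:430],'scene':q[125:315,125:395]}[n]
    cv2.imwrite(f'pics/{n}4{k}c.png',cv2.resize(q,None,fx=2.3,fy=2.3,interpolation=2))
  if k==0:arm.hold(1)
```

```text
True 10.75 [576.50894449  77.12508949 320.68940543] [0.34622853 0.62554038 0.47165332] local y 48.42508949184071
```

View pics/scene41c.png

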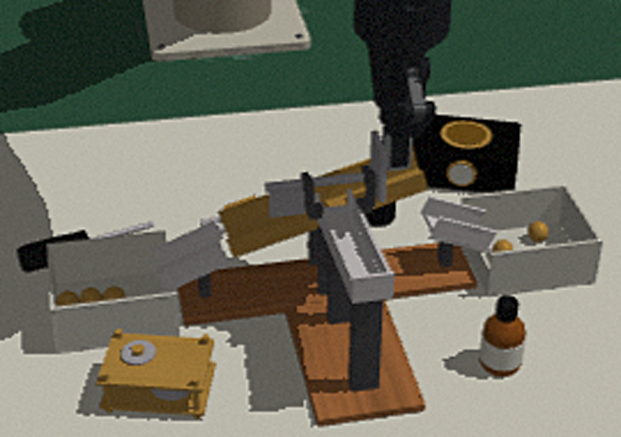

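View pics/side41c.png

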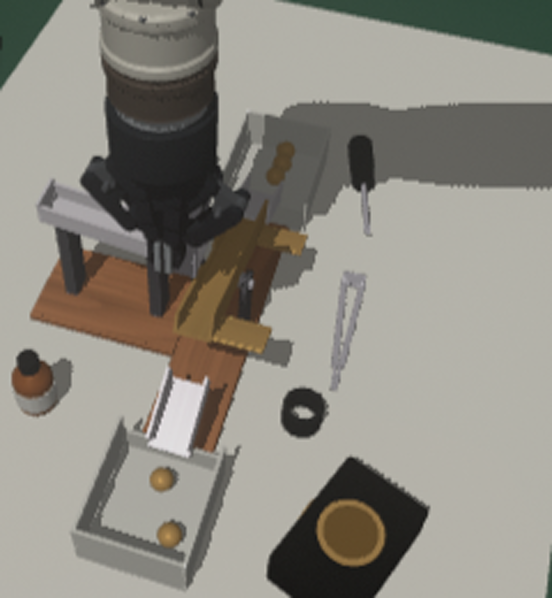

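Stop is open and the three balls lie in the right tray (scene crop (65–115, 295)). I'll retract left and up, then check.

Run:
```python
from cell import arm,sensors,cams
from geo import *
import cv2
arm.servo_line(W(32,85,150),vel=100)
arm.servo_line(W(32,95,240),vel=150)
arm.movep(W(-120,170,240),R)
s=sensors.read_state();print(s['t'],s['ee_pos'],s['ft_force'])
from h import *; from fit import tol
for n in('scene','side'):
    p,d=cams.capture(n);np.save(f'pics/{n}5.npy',d);q=p[:,:,::-1]
    i=cams.camera_info(n);np.savez(f'pics/{n}5i.npz',K=i['camera_matrix'],V=i['view'])
    r={'side':q[105:365,190:430],'scene':q[125:315,125:395]}[n]
    cv2.imwrite(f'pics/{n}5c.png',cv2.resize(r,None,fx=2.3,fy=2.3,interpolation=2))
    L=tol(cloud(n+'5').reshape(-1,3),[545.5,28.7,a,0])
    for y0 in(72,-72):
        m=(abs(L[:,0]+45)<10)&(abs(L[:,1]-y0)<8)&(L[:,2]>50)&(L[:,2]<115);print(n,'pad',y0,m.sum(),np.median(L[m],0) if m.any() else'')
    m=(abs(L[:,0]-30)<15)&(L[:,2]>155)&(L[:,2]<170)&(L[:,1]<80)&(L[:,1]>0);print(n,'plate',m.sum(),np.percentile(L[m],[5,50,95],axis=0)[:,1] if m.any() else '')
    for sg in(1,-1):
        m=(abs(L[:,0])<38)&(abs(L[:,1]-sg*192.5)<44)&(L[:,2]>19)&(L[:,2]<32);print(n,'balls',sg,m.sum(),L[m].min(0) if m.any() else'',L[m].max(0) if m.any() else '')
```

```text
13.925 [422.49784979 196.51655215 412.62686161] [-0.19882249 -0.12721168 -0.1555558 ]
scene pad 72 6 [-52.97178951  71.04886391 107.90990369]
scene pad -72 9 [-54.19032476 -71.58695611  67.03620308]
scene plate 29 [31.08110308 31.63396736 35.3388055 ]
scene balls 1 76 [-29.90430669 157.5708388   19.01248005] [  8.64211662 216.20764842  27.99434133]
scene balls -1 121 [ -37.64952285 -236.43529804   19.0097244 ] [  18.76747227 -150.09827132   31.20501951]
side pad 72 64 [-44.55996461  73.17874203 106.39893286]
side pad -72 3 [-35.7420088  -76.54939715  63.08527009]
side plate 89 [36.63848412 38.68772787 39.68562071]
side balls 1 157 [-31.53196938 148.585222    19.01729894] [ 14.89299563 220.01653187  31.96955887]
side balls -1 102 [ -13.75756327 -236.4682151    19.00133218] [   6.00779294 -149.54585229   31.36569206]
```

View pics/side5c.png

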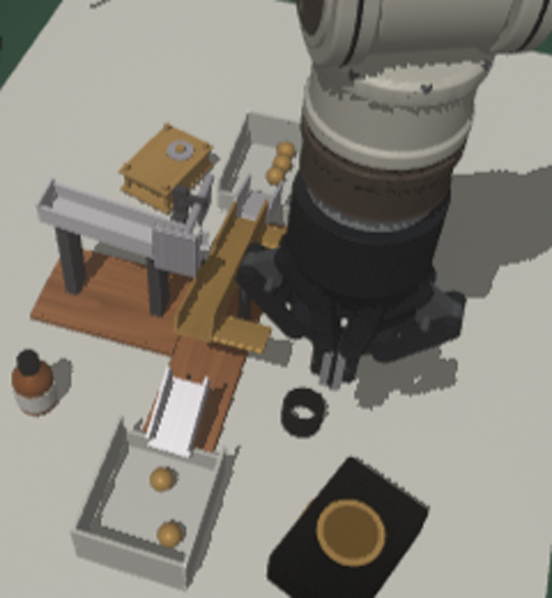

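View pics/scene5c.png

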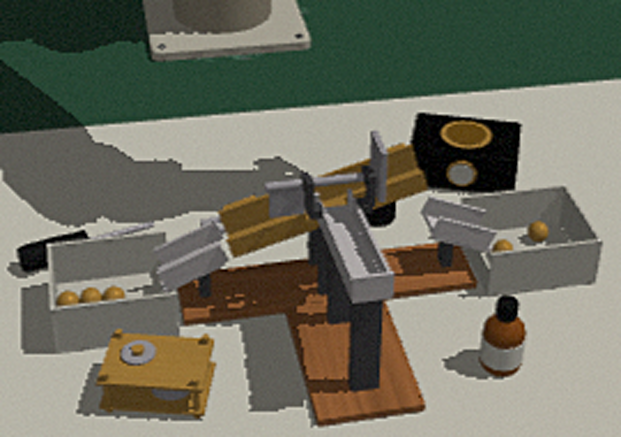

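```bash
python3 -c "
from cell import hand_in
hand_in()"
```

```text
the job is handed in; nothing more can be done
```

I did both steps in order with closed fingertips and handed the job in at about 14 s of the 38 s. `hand_in()` gives no verdict, so what follows rests on my own checks.

**What I did:**
- **Gate:** I pressed the raised right pad down until the force guard stopped the arm, with the tip about 68 mm above the table. Then I retracted.
- **Stop:** I pushed the upright plate to the right until the guard stopped the arm at the end stop. Then I moved clear.

**Last checks, from the camera depth readings:**
- **Gate:** fully over to the right. The left pad is at about 106 mm. The right pad measured about 65 mm after the press. In the final pictures it read 63 mm (side) and 67 mm (scene), from only a few pixels.
- **Stop:** about 42 mm open. The plate's outer face reads 38.7 mm left of centre, against 81 mm when shut.
- **Balls:** the ramp is empty, all three balls are on the right tray's floor, and the two earlier balls are still in the left tray.
- **Bench:** the other objects look unmoved in the pictures; I did not measure them.
- **Robot:** clear of everything, with the force reading near zero.

**One disagreement:** the scene camera alone put the sorter about 3 mm and 6 mm in height off the side camera's fit. I used a pose close to the combined fit, and the contacts came where that pose predicted.

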